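# Stroke the drum's vent flaps shut

### The arm

A 6-joint arm with a two-finger parallel gripper is mounted at the origin on the work surface. World frame = base frame: x ahead of the robot, y to its left, z up, the work surface at z = 0. Lengths are in m, angles in rad, forces in N, time in s.
With the tool pointing down it reaches from about 0.25 to 0.775 m from the base axis. Payload 4 kg.
Tool frame: the origin (TCP) lies midway between the tips of the shut fingers; the grasp point (between the pads) lies 19 mm behind it; z points along the fingers, y is the line along which they close (so a half turn about z gives the same grasp; the last joint's range is limited). The gripper opens to 94 mm and grips with 3 to 60 N. Pads are 16 mm wide; open, the fingers measure 119 mm over their backs; the gripper's body (75 mm by 177 mm) begins 78 mm behind the grasp point.
Start: joints at [1.246, 0.087, 1.371, -0, 1.684, -0.103], TCP at [0.121, 0.537, 0.206] pointing down, gripper open.
Joint ranges: [-3.1, 3.1], [-0.76, 2.03], [0.27, 2.55], [-1.08, 4.22], [0.17, 2.65], [-2.57, 2.57]. Speed limits (rad/s): [2.79, 2.79, 3.14, 3.14, 3.14, 3.14].

### API

Orientations are given as [roll, pitch, yaw] about the fixed x, y, z axes, in that order (R = Rz(yaw) Ry(pitch) Rx(roll)).
In Python, from bench import robot gives the robot as it stands. The module is installed in compiled form; this text tells all that it offers.
- The arm moves only by the tool arm_command, never from a script. Its argument "targets" is a list of rows, each a list of 4 numbers: the shift along the world's x, y, z as a fraction of full scale, then the turn about the world's z as a fraction of full scale. A call has 1 to 8 rows; each row is the pose to reach, as a shift and turn from the pose commanded when the call began; what a row does not reach only later rows make up. Full scale, the value 1, is 0.5 m for a shift and 120 degrees for a turn. A row lasts 1/12 s, in which the tool goes at most 41.7 mm and 7.16 degrees, less where a joint would pass 70% of its speed; a pose out of reach is approached as far as the arm can. A call with a number of a shift or a turn outside -1 to 1 is refused whole. A call with a gripper value outside its range is refused whole. "claw" is the closure, from 0 (fully open) to 1 (shut), set as the call begins (left out, the last holds). The fingers move at their own pace and stop on an object; the grip force is fixed at half the most. Time passes only in rows, so rows that repeat a pose let the fingers close. It gives the time, the measured TCP pose, the force, the opening and the grip force at its end, in the units of the state.
- robot.get_obs(): the state, without advancing time (a new reading comes with each control period).
- robot.snapshot(name): name is "scene" or "top" or "wrist"; returns the picture (420x560x3 uint8, red, green, blue); there is no depth.
- robot.camera_info(name): a dict with "vfov" (degrees; the focal length in pixels is half the picture's height over the tangent of half this angle, whatever the lens; pixels are square), "cx", "cy" (the principal point, pixels), "extrinsics" (4x4, takes a point from camera to world coordinates); the wrist camera has in their place "T_tool_cam" (4x4, takes a point from camera to tool coordinates, whose origin is the TCP and whose axes are the flange's). Camera axes: x right, y up, looking along -z (the intrinsics and any distortion apply to the point x, -y, -z); pixel columns grow to the right and rows downward; lengths in m; the calibration is good to about 2 mm. A picture is of the moment at which its call begins: read the wrist's pose just before it. camera_info takes no time and is no camera call.
- robot.close_job(): hands the job in; it is judged then, once.
The state is a dict: "time": time; "joint_positions": joint angles; "qvel": joint speeds; "joint_torque": joint torques, N m; "tool_pos": TCP position; "ee_rot": TCP orientation; "wrist_force": force on the tool from outside, world axes, zero at the start; "wrist_torque": the same for the moment, N m; "width": finger opening in m; "finger_force": force on a finger pad.
Only numpy, scipy, OpenCV 4.12 (cv2) and the standard library are available. Lean on these libraries where they do the work, as an engineer would, in place of code of your own. Each camera call takes 0.05 s, during which the arm holds its last target. There are 200 camera calls.

### The job

The sterilising drum is out of the oven: close its six blue vent flaps by running your fingertips lightly round the row on the lid, beginning at the yellow dot and folding the flaps flat one after another in the order of the row, counter-clockwise seen from above. Press gently and do not shove, tip or lift the drum; leave the lid's knob untouched and the bottle, cup and tray where they are.

Things in the scene. Friction and masses are not known exactly. Their poses are not given: they have to be found in the camera images.
- drum: Round stainless sterilising drum standing loose on the bench, packed with instruments, about 3 kg: 220 mm across its lid, 120 mm tall. Origin at the centre of its underside, z up. The lid belongs to it. It slides if shoved sideways with more than roughly 12 N.
- lid_center (a point): Centre of the drum lid's flat top face, 120 mm above the bench.
- lid_knob: Black knob in the middle of the lid, 34 mm across, standing 28 mm above the lid's top. Origin at its foot, on the lid's centre. It is fixed to the lid.
- yellow_dot (a point): Flat yellow dot, 18 mm across, on the lid's top face, 80 mm from the lid's centre, 32 degrees round the lid before vent 0: it marks the beginning of the row of flaps. The lid is bare there and on round the 180 degrees that carry no flaps.
- vent0 (a point): Centre of vent 0, a 16 mm dark round patch on the lid's flat top face, 80 mm from the lid's centre, the first after the yellow dot. Flap 0 covers it when closed.
- vent1 (a point): Centre of vent 1, a 16 mm dark round patch on the lid's flat top face, 80 mm from the lid's centre, 36 degrees counter-clockwise (seen from above) on from vent 0. Flap 1 covers it when closed.
- vent2 (a point): Centre of vent 2, a 16 mm dark round patch on the lid's flat top face, 80 mm from the lid's centre, 36 degrees counter-clockwise (seen from above) on from vent 1. Flap 2 covers it when closed.
- vent3 (a point): Centre of vent 3, a 16 mm dark round patch on the lid's flat top face, 80 mm from the lid's centre, 36 degrees counter-clockwise (seen from above) on from vent 2. Flap 3 covers it when closed.
- vent4 (a point): Centre of vent 4, a 16 mm dark round patch on the lid's flat top face, 80 mm from the lid's centre, 36 degrees counter-clockwise (seen from above) on from vent 3. Flap 4 covers it when closed.
- vent5 (a point): Centre of vent 5, a 16 mm dark round patch on the lid's flat top face, 80 mm from the lid's centre, 36 degrees counter-clockwise (seen from above) on from vent 4. Flap 5 covers it when closed.
- flap0 (a joint): Blue flap of vent 0: 26 mm along the row, 24 mm across, 3 mm thick. Hinge radial, 13 mm before the vent's centre (towards the dot), 2 mm above the lid. Rad: 0 = closed, flat over the vent, upper face 3.5 mm above the lid; 1.57 upright; stop at 2.0. Folds shut counter-clockwise. Stiff hinge (0.006 N m): stays where left; folds easily by its upper part.
- flap1 (a joint): Blue flap of vent 1: 26 mm along the row, 24 mm across, 3 mm thick. Hinge radial, 13 mm before the vent's centre (towards the dot), 2 mm above the lid. Rad: 0 = closed, flat over the vent, upper face 3.5 mm above the lid; 1.57 upright; stop at 2.0. Folds shut counter-clockwise. Stiff hinge (0.006 N m): stays where left; folds easily by its upper part.
- flap2 (a joint): Blue flap of vent 2: 26 mm along the row, 24 mm across, 3 mm thick. Hinge radial, 13 mm before the vent's centre (towards the dot), 2 mm above the lid. Rad: 0 = closed, flat over the vent, upper face 3.5 mm above the lid; 1.57 upright; stop at 2.0. Folds shut counter-clockwise. Stiff hinge (0.006 N m): stays where left; folds easily by its upper part.
- flap3 (a joint): Blue flap of vent 3: 26 mm along the row, 24 mm across, 3 mm thick. Hinge radial, 13 mm before the vent's centre (towards the dot), 2 mm above the lid. Rad: 0 = closed, flat over the vent, upper face 3.5 mm above the lid; 1.57 upright; stop at 2.0. Folds shut counter-clockwise. Stiff hinge (0.006 N m): stays where left; folds easily by its upper part.
- flap4 (a joint): Blue flap of vent 4: 26 mm along the row, 24 mm across, 3 mm thick. Hinge radial, 13 mm before the vent's centre (towards the dot), 2 mm above the lid. Rad: 0 = closed, flat over the vent, upper face 3.5 mm above the lid; 1.57 upright; stop at 2.0. Folds shut counter-clockwise. Stiff hinge (0.006 N m): stays where left; folds easily by its upper part.
- flap5 (a joint): Blue flap of vent 5: 26 mm along the row, 24 mm across, 3 mm thick. Hinge radial, 13 mm before the vent's centre (towards the dot), 2 mm above the lid. Rad: 0 = closed, flat over the vent, upper face 3.5 mm above the lid; 1.57 upright; stop at 2.0. Folds shut counter-clockwise. Stiff hinge (0.006 N m): stays where left; folds easily by its upper part.
- bottle: Amber bottle with a black cap, 64 mm across, 160 mm tall, loose, origin at the centre of its underside.
- cup: Open steel cup, 76 mm across the rim, 85 mm tall, loose, origin at the centre of its underside.
- tray: Shallow perforated steel tray, 120 x 220 x 20 mm, lying loose, origin at the centre of its underside.
Things that resemble listed ones, but are neither listed nor needed, are in the scene too. What is meant by the drum is not green or orange, and is the larger of those in its own colour.

How it is judged:
By the outcome, as a careful person would: the job done as asked, in the order asked, and still so for the second after the job is handed in, with the robot touching nothing.
It also fails if it takes over 54 s, if anything falls off the work surface, if the arm or the gripper's body presses on something with over 40 N, if the wrist force passes 120 N, or if a joint passes its speed limit or range.

## Working session

There is one attempt and no reset: what is moved stays moved. The work goes in short steps, Python scripts to look and compute and a tool call to move; the robot and the scene stay as the last step left them, time stands still between calls to the robot, and variables do not carry over. Pictures are saved under pics/ and viewed, at most 10 in all, crops included, and the job is handed in when it is done.

Besides the shell and the picture viewer there is one more tool, called after ">>>" in YAML: its name, and indented under it one key for each argument. arm_command: Moves the arm, as the interface text tells. Shift numbers are shares of 0.5 m and turn numbers shares of 120 degrees, none past 1 either way. Its arguments: {"type":"object","properties":{"targets":{"type":"array"},"claw":{"type":"number"}},"required":["targets"]}

```bash
mkdir -p pics; python3 - <<'E'
from bench import robot
import cv2,numpy as np
np.set_printoptions(precision=4,suppress=True)
o=robot.get_obs();print(o['time'],o['tool_pos'],o['ee_rot'],o['width'])
for n in ['scene','top','wrist']:
    i=robot.camera_info(n);print(n,i)
    cv2.imwrite(f'pics/{n}0.png',robot.snapshot(n)[:,:,::-1])
E
```

```text
0.0 [0.1208 0.536  0.2043] [-3.1393 -0.0002  2.9198] 0.09403542299126594
scene {'vfov': 43.4113804703652, 'cx': 277.52543086207555, 'cy': 202.29249837051762, 'extrinsics': array([[-0.3602, -0.7587,  0.5428,  1.2221],
       [ 0.9329, -0.2912,  0.212 ,  0.2827],
       [-0.0028,  0.5827,  0.8127,  1.1315],
       [ 0.    ,  0.    ,  0.    ,  1.    ]])}
top {'vfov': 55.083157177582535, 'cx': 275.4061115544223, 'cy': 213.36034273902004, 'extrinsics': array([[-0.0157,  0.985 , -0.1721,  0.3536],
       [-0.9998, -0.0131,  0.0166,  0.0219],
       [ 0.0141,  0.1723,  0.9849,  1.0283],
       [ 0.    ,  0.    ,  0.    ,  1.    ]])}
wrist {'vfov': 58.05998113345909, 'cx': 278.1781420370555, 'cy': 209.07897139116366, 'T_tool_cam': array([[ 0.0005,  0.9599,  0.2803,  0.0816],
       [ 1.    , -0.0003, -0.001 , -0.    ],
       [-0.0009,  0.2803, -0.9599, -0.179 ],
       [ 0.    ,  0.    ,  0.    ,  1.    ]])}
```

View pics/top0.png

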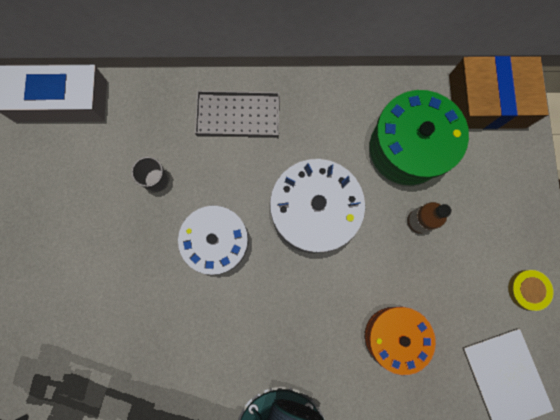

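View pics/scene0.png

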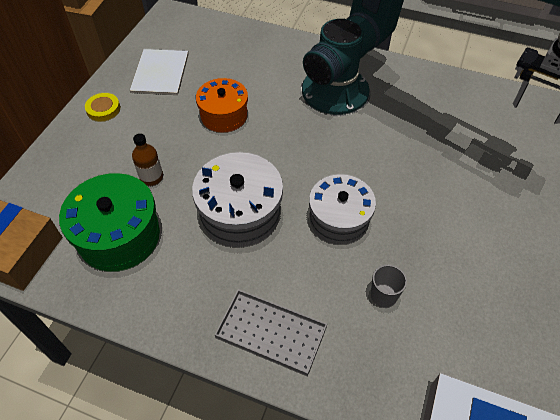

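The top view shows the drum, the larger white one, at about (318,205). Its knob is there too, the dot is at (350,218), and the open flaps run CCW from (354,204) to (283,208). The scene view shows the same drum at (238,190), with the dot at (215,168).

```bash
cat > h.py <<'E'
from bench import robot
import cv2,numpy as np
from scipy.spatial.transform import Rotation as Ro
np.set_printoptions(precision=4,suppress=True)
def pose(n):
    i=robot.camera_info(n)
    if n!='wrist': return i['extrinsics'],i
    o=robot.get_obs();T=np.eye(4);T[:3,:3]=Ro.from_euler('xyz',o['ee_rot']).as_matrix();T[:3,3]=o['tool_pos']
    return T@i['T_tool_cam'],i
def ray(E,i,uv):
    f=210/np.tan(np.radians(i['vfov']/2)); uv=np.atleast_2d(uv).astype(float)
    d=np.c_[(uv[:,0]-i['cx'])/f,-(uv[:,1]-i['cy'])/f,-np.ones(len(uv))]
    return E[:3,3],d@E[:3,:3].T
def plane(E,i,uv,z):
    c,d=ray(E,i,uv); return c+d*((z-c[2])/d[:,2])[:,None]
def proj(E,i,P):
    f=210/np.tan(np.radians(i['vfov']/2)); p=(np.atleast_2d(P)-E[:3,3])@E[:3,:3]
    return np.c_[i['cx']-f*p[:,0]/p[:,2],i['cy']+f*p[:,1]/p[:,2]]
def tri(rs):
    A=0;b=0
    for c,d in rs:
        d=d.ravel()/np.linalg.norm(d);M=np.eye(3)-np.outer(d,d);A=A+M;b=b+M@c
    return np.linalg.solve(A,b)
def blobs(img,lo,hi,amin=8):
    m=cv2.inRange(cv2.cvtColor(img,cv2.COLOR_BGR2HSV),lo,hi)
    n,_,s,c=cv2.connectedComponentsWithStats(m)
    return [(c[k].round(1),s[k,4]) for k in range(1,n) if s[k,4]>=amin]
E
python3 - <<'E'
from h import *
Y=((22,120,120),(35,255,255));B=((105,80,20),(130,255,255))
D={}
for n,box in [('top',(265,150,370,260)),('scene',(185,145,290,245))]:
    im=cv2.imread(f'pics/{n}0.png');x,y,X,Yy=box;c=im[y:Yy,x:X]
    E,i=pose(n)
    yb=max(blobs(c,*Y),key=lambda t:t[1]);uv=yb[0]+[x,y];D[n]=ray(E,i,uv)
    print(n,'dot',uv,yb[1],plane(E,i,uv,.12))
    # white lid
    m=cv2.inRange(cv2.cvtColor(c,cv2.COLOR_BGR2HSV),(0,0,150),(180,50,255))
    ct=max(cv2.findContours(m,cv2.RETR_EXTERNAL,cv2.CHAIN_APPROX_NONE)[0],key=cv2.contourArea)
    h=cv2.convexHull(ct)[:,0]+[x,y]
    P=plane(E,i,h,.12)[:,:2]
    A=np.c_[2*P,np.ones(len(P))];s=np.linalg.lstsq(A,(P**2).sum(1),rcond=None)[0]
    print('lid',s[:2],np.sqrt(s[2]+s[:2]@s[:2]), np.abs(np.linalg.norm(P-s[:2],axis=1)-np.sqrt(s[2]+s[:2]@s[:2])).max())
    cv2.imwrite(f'pics/{n}c.png',cv2.resize(c,None,fx=5,fy=5,interpolation=cv2.INTER_CUBIC))
print('tri dot',tri(list(D.values())))
a=cv2.imread('pics/topc.png');b=cv2.imread('pics/scenec.png');a=cv2.resize(a,(395,414));b=cv2.resize(b,(395,414));cv2.imwrite('pics/crop.png',np.hstack([a,b]))
E
```

```text
top dot [349.9 217.3] 39 [[ 0.5009 -0.164   0.12  ]]
lid [ 0.5335 -0.0905] 0.10900532849442535 0.0006460715250760363
scene dot [215.1 167.6] 33 [[ 0.5032 -0.1636  0.12  ]]
lid [ 0.5362 -0.0898] 0.10891908855455532 0.0010770574666219696
tri dot [ 0.5013 -0.1647  0.1174]
```

View pics/crop.png

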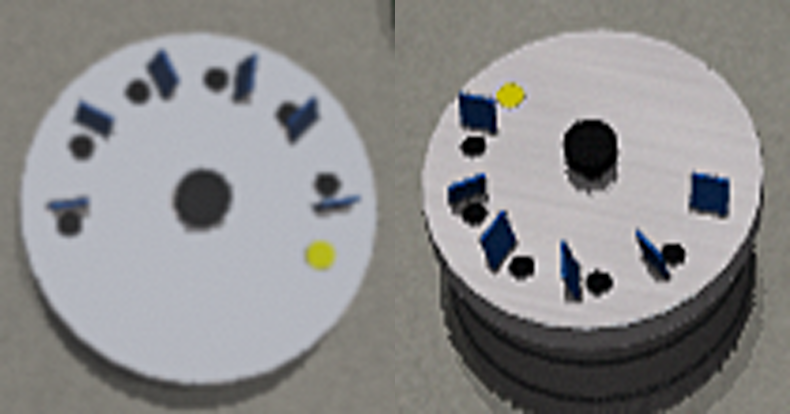

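The lid centre is near (0.535,-0.090) and the dot near (0.502,-0.164). The dot triangulates to z 0.117 and 80 mm from the centre, which fits the text. The flaps stand at various angles, from roughly half open to leaning back. Next I'll go over the drum with the fingers shut and measure with the wrist camera.

>>> arm_command:
  targets:
    - [0.04,-0.06,0.012,0]
    - [0.08,-0.12,0.024,0]
    - [0.12,-0.18,0.036,0]
    - [0.16,-0.24,0.048,0]
    - [0.2,-0.3,0.06,0]
    - [0.24,-0.36,0.072,0]
    - [0.28,-0.42,0.084,0]
    - [0.32,-0.48,0.09,0]
  claw: 1

```text
time: 0.82
tool_pos: [0.2816, 0.2951, 0.2511]
ee_rot: [3.141, 0.001, 2.92]
wrist_force: [0.9, 0.6, 0.4]
width: 0.0443
finger_force: 0.0
```

>>> arm_command:
  targets:
    - [0.05,-0.06,0,0]
    - [0.1,-0.14,0,0]
    - [0.15,-0.21,0,0]
    - [0.2,-0.29,0,0]
    - [0.25,-0.36,0,0]
    - [0.3,-0.44,0,0]
    - [0.35,-0.51,0,0]
    - [0.4,-0.58,0,0]

```text
time: 1.48
tool_pos: [0.4689, 0.0223, 0.2504]
ee_rot: [3.141, 0.0, 2.919]
wrist_force: [0.2, 0.5, 0.2]
width: 0.0004
finger_force: 0.0
```

>>> arm_command:
  targets:
    - [0.05,-0.09,0,0]
    - [0.108,-0.194,0,0]
    - [0.108,-0.194,0,0]
    - [0.108,-0.194,0,0]
    - [0.108,-0.194,0,0]

```text
time: 1.9
tool_pos: [0.5224, -0.0737, 0.2493]
ee_rot: [3.141, -0.003, 2.917]
wrist_force: [0.1, 0.7, 0.1]
width: 0.0004
finger_force: 0.0
```

```bash
python3 - <<'E'
from h import *
o=robot.get_obs();print(o['time'],o['tool_pos'],o['ee_rot'],o['width'],o['wrist_force'],np.abs(o['qvel']).max())
E,i=pose('wrist');np.savez('w1.npz',E=E)
im=robot.snapshot('wrist')[:,:,::-1].copy();cv2.imwrite('pics/w1.png',im)
print(blobs(im,(22,120,120),(35,255,255)))
E
```

```text
1.9 [ 0.5224 -0.0737  0.2493] [ 3.141  -0.0027  2.9171] 0.000413421031381464 [0.1354 0.7277 0.1491] 0.04216334317573044
[(array([168.9, 199.6]), np.int32(335))]
```

View pics/w1.png

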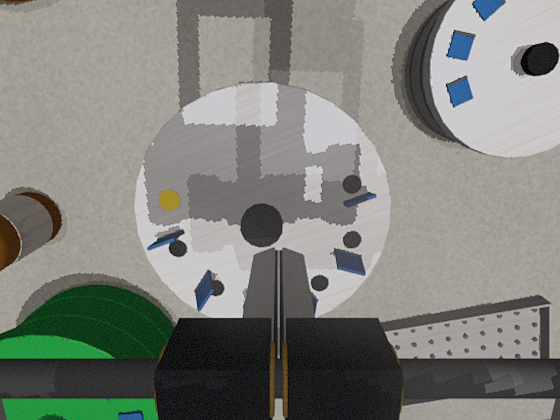

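The wrist view shows the dot at (169,200). The vents are at (178,248), (216,288), (320,283), (352,239) and (352,184), with vent 2 hidden behind the fingers. I'll fit the known row pattern to these.

```bash
python3 - <<'E'
from h import *
from scipy.optimize import least_squares
E=np.load('w1.npz')['E'];i=robot.camera_info('wrist');im=cv2.imread('pics/w1.png')
g=cv2.cvtColor(im,cv2.COLOR_BGR2HSV)
pts=[[168.9,199.6]];ang=[-32]
for a,(u,v) in zip([0,36,108,144,180],[(178,248),(216,288),(320,283),(352,239),(352,184)]):
    p=g[v-14:v+15,u-14:u+15];m=((p[...,2]<85)&(p[...,1]<90)).astype(np.uint8)
    n,l,s,c=cv2.connectedComponentsWithStats(m);k=1+np.argmax(s[1:,4]);print(a,c[k]+[u-14,v-14],s[k])
    pts.append(c[k]+[u-14,v-14]);ang.append(a)
ang=np.radians(ang);pts=np.array(pts)
def f(x,z=None):
    z=.12 if z is None else z
    P=np.c_[x[0]+.08*np.cos(ang+x[2]),x[1]+.08*np.sin(ang+x[2]),np.full(6,z)]
    return (proj(E,i,P)-pts)
r=least_squares(lambda x:f(x).ravel(),[.535,-.09,np.radians(-82)],loss='soft_l1')
print(r.x,np.degrees(r.x[2]));print(f(r.x))
r=least_squares(lambda x:f(x,x[3]).ravel(),[.535,-.09,np.radians(-82),.12],loss='soft_l1')
print('free z',r.x)
E
```

```text
0 [175.9785 245.6487] [  0   0  23  23 279]
36 [216.2822 286.362 ] [  7   0  15  22 163]
108 [319.0887 282.7143] [  5   7  17  15 203]
144 [351.4635 239.1803] [  5   6  18  17 233]
180 [351.5784 183.8209] [  5   5  18  19 268]
[ 0.5334 -0.0897 -1.4325] -82.07463123106977
[[ 0.0197 -1.1446]
 [ 1.161   1.5137]
 [-1.6565  0.6394]
 [-0.2159 -0.3278]
 [ 0.0151  0.0341]
 [ 0.2361 -0.263 ]]
free z [ 0.5336 -0.0897 -1.4322  0.1195]
```

>>> arm_command:
  targets:
    - [-0.014,-0.06,0,0]
    - [-0.028,-0.12,0,0]
    - [-0.042,-0.178,0,0]
    - [-0.042,-0.178,-0.05,0]
    - [-0.042,-0.178,-0.1,0]
    - [-0.042,-0.178,-0.15,0]
    - [-0.042,-0.178,-0.2,0]
    - [-0.042,-0.178,-0.2,0]

```text
time: 2.62
tool_pos: [0.4979, -0.1585, 0.145]
ee_rot: [3.139, -0.01, 2.922]
wrist_force: [-0.1, -0.8, -1.0]
width: 0.0004
finger_force: 0.0
```

>>> arm_command:
  targets:
    - [0,0,-0.02,0]
    - [0,0,-0.03,0]
    - [0,0,-0.036,0]
    - [0,0,-0.036,0]
    - [0,0,-0.036,0]

```text
time: 3.03
tool_pos: [0.502, -0.1617, 0.1336]
ee_rot: [-3.141, 0.002, 2.92]
wrist_force: [-0.2, 1.0, 1.0]
width: 0.0001
finger_force: 0.0
```

>>> arm_command:
  targets:
    - [0,0,-0.006,0]
    - [0,0,-0.012,0]
    - [0,0,-0.016,0]
    - [0,0,-0.016,0]
    - [0,0,-0.016,0]

```text
time: 3.45
tool_pos: [0.5013, -0.1616, 0.1242]
ee_rot: [3.141, -0.001, 2.92]
wrist_force: [-0.2, -0.4, -0.7]
width: 0.0005
finger_force: 0.0
```

>>> arm_command:
  targets:
    - [0,0,-0.002,0]
    - [0,0,-0.004,0]
    - [0,0,-0.004,0]

```text
time: 3.7
tool_pos: [0.5013, -0.1616, 0.1223]
ee_rot: [3.141, -0.0, 2.92]
wrist_force: [0.3, -0.7, 0.2]
width: 0.0005
finger_force: 0.0
```

>>> arm_command:
  targets:
    - [0,0,-0.002,0]
    - [0,0,-0.002,0]
    - [0,0,-0.002,0]

```text
time: 3.95
tool_pos: [0.5014, -0.1616, 0.1214]
ee_rot: [3.141, -0.0, 2.92]
wrist_force: [-0.5, -0.7, -0.2]
width: 0.0002
finger_force: 0.0
```

>>> arm_command:
  targets:
    - [0,0,-0.002,0]
    - [0,0,-0.002,0]
    - [0,0,-0.002,0]

```text
time: 4.2
tool_pos: [0.5014, -0.1616, 0.1205]
ee_rot: [3.141, -0.0, 2.92]
wrist_force: [0.1, 0.1, 0.1]
width: 0.0005
finger_force: 0.0
```

>>> arm_command:
  targets:
    - [0,0,-0.001,0]
    - [0,0,-0.001,0]
    - [0,0,-0.001,0]

```text
time: 4.45
tool_pos: [0.5015, -0.1617, 0.1203]
ee_rot: [3.142, 0.0, 2.92]
wrist_force: [-0.1, 0.5, 1.3]
width: 0.0001
finger_force: 0.8
```

>>> arm_command:
  targets:
    - [0,0,-0.001,0]
    - [0,0,-0.001,0]
    - [0,0,-0.001,0]

```text
time: 4.7
tool_pos: [0.5015, -0.1617, 0.1203]
ee_rot: [-3.142, 0.001, 2.92]
wrist_force: [-2.7, 1.3, 6.0]
width: 0.0005
finger_force: 2.7
```

Contact with the lid came at a measured z of 0.1203. I'll keep the tool orientation fixed, because the fingertip then leads by about 13 mm all round the row. Each flap gets one sawtooth stroke: push on its upper part, sink to about 4.2 mm above the lid, then rise in the gap. The next script prints the rows.

```bash
cat > plan.py <<'E'
from h import *
C=np.array([.534,-.0898]);v0=-82.1
rel=np.arange(1,17)*2.25-31.5
zr=np.interp(rel,[-31.5,-27,-21,-17,-13.5,-9,-4.5,-.5,4.5],[4.2,11,17,16.5,14,11,7.5,4.2,4.2])
def run(ks,start,z0=.1203):
    cur=np.array(start)
    for k in ks:
        for h in (0,8):
            a=np.radians(v0+36*k+rel[h:h+8])
            P=np.c_[C[0]+.08*np.cos(a),C[1]+.08*np.sin(a),z0+zr[h:h+8]/1000]
            R=np.round((P-cur)/.5,3);cur=cur+R[-1]*.5
            print(k,[[*map(float,r),0] for r in R])
    print(cur)
E
python3 - <<'E'
from plan import *
run([0],[.5015,-.1617,.1198])
E
```

```text
0 [[0.007, -0.005, 0.016, 0], [0.013, -0.007, 0.023, 0], [0.019, -0.009, 0.027, 0], [0.025, -0.011, 0.032, 0], [0.031, -0.012, 0.035, 0], [0.037, -0.014, 0.034, 0], [0.043, -0.015, 0.032, 0], [0.049, -0.015, 0.029, 0]]
0 [[0.007, -0.001, -0.003, 0], [0.013, -0.001, -0.006, 0], [0.019, -0.001, -0.01, 0], [0.025, -0.001, -0.013, 0], [0.032, -0.0, -0.017, 0], [0.038, 0.0, -0.02, 0], [0.044, 0.001, -0.02, 0], [0.05, 0.003, -0.02, 0]]
[ 0.551  -0.1677  0.1243]
```

>>> arm_command:
  targets:
    - [0,0,0.014,0]
    - [0.007,-0.005,0.02,0]
    - [0.016,-0.008,0.027,0]
    - [0.025,-0.011,0.032,0]
    - [0.031,-0.012,0.035,0]
    - [0.037,-0.014,0.034,0]
    - [0.043,-0.015,0.032,0]
    - [0.049,-0.015,0.029,0]

```text
time: 5.37
tool_pos: [0.5262, -0.1693, 0.1337]
ee_rot: [3.142, -0.0, 2.92]
wrist_force: [0.1, -0.2, 0.6]
width: 0.0006
finger_force: 0.3
```

>>> arm_command:
  targets:
    - [0.007,-0.001,-0.003,0]
    - [0.013,-0.001,-0.006,0]
    - [0.019,-0.001,-0.01,0]
    - [0.025,-0.001,-0.013,0]
    - [0.032,0,-0.017,0]
    - [0.038,0,-0.02,0]
    - [0.044,0.001,-0.02,0]
    - [0.05,0.003,-0.02,0]

```text
time: 6.03
tool_pos: [0.5514, -0.1677, 0.124]
ee_rot: [3.141, 0.001, 2.92]
wrist_force: [-0.5, -0.5, -0.1]
width: 0.0008
finger_force: 0.0
```

```bash
python3 - <<'E'
from plan import *
o=robot.get_obs();print(o['tool_pos'],o['wrist_force'])
im=robot.snapshot('scene')[:,:,::-1];c=im[140:260,180:300];c2=robot.snapshot('top')[145:265,260:380,::-1]
cv2.imwrite('pics/s1.png',cv2.resize(np.hstack([c,c2]),(800,400),interpolation=cv2.INTER_CUBIC))
run([1],[.551,-.1677,.1243])
E
```

```text
[ 0.5514 -0.1677  0.124 ] [-0.4751 -0.4505 -0.1253]
1 [[0.006, 0.001, 0.007, 0], [0.013, 0.003, 0.014, 0], [0.018, 0.005, 0.019, 0], [0.024, 0.007, 0.023, 0], [0.03, 0.009, 0.026, 0], [0.036, 0.012, 0.025, 0], [0.041, 0.015, 0.023, 0], [0.047, 0.018, 0.02, 0]]
1 [[0.005, 0.003, -0.003, 0], [0.011, 0.007, -0.006, 0], [0.016, 0.01, -0.01, 0], [0.021, 0.014, -0.013, 0], [0.025, 0.018, -0.017, 0], [0.03, 0.023, -0.02, 0], [0.034, 0.027, -0.02, 0], [0.039, 0.032, -0.02, 0]]
[ 0.594  -0.1427  0.1243]
```

View pics/s1.png

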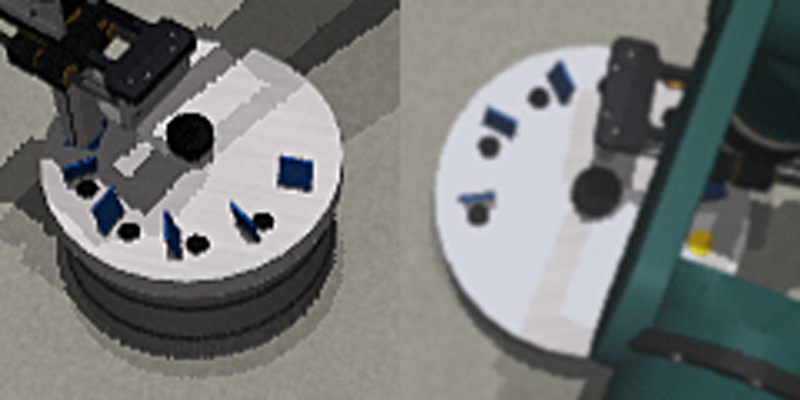

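The finger sits on flap 0, the contact force is near zero, and the other flaps are unchanged. I'll carry on with flap 1 and get the rows for the rest.

>>> arm_command:
  targets:
    - [0.006,0.001,0.007,0]
    - [0.013,0.003,0.014,0]
    - [0.018,0.005,0.019,0]
    - [0.024,0.007,0.023,0]
    - [0.03,0.009,0.026,0]
    - [0.036,0.012,0.025,0]
    - [0.041,0.015,0.023,0]
    - [0.047,0.018,0.02,0]

```text
time: 6.8
tool_pos: [0.5746, -0.1585, 0.1339]
ee_rot: [3.142, -0.0, 2.92]
wrist_force: [-0.5, 0.1, -0.0]
width: 0.0004
finger_force: 0.1
```

>>> arm_command:
  targets:
    - [0.005,0.003,-0.003,0]
    - [0.011,0.007,-0.006,0]
    - [0.016,0.01,-0.01,0]
    - [0.021,0.014,-0.013,0]
    - [0.025,0.018,-0.017,0]
    - [0.03,0.023,-0.02,0]
    - [0.034,0.027,-0.02,0]
    - [0.039,0.032,-0.02,0]

```text
time: 7.47
tool_pos: [0.5942, -0.1423, 0.124]
ee_rot: [3.141, 0.0, 2.92]
wrist_force: [1.6, 0.4, -1.3]
width: 0.0006
finger_force: 0.0
```

```bash
python3 - <<'E'
from plan import *
o=robot.get_obs();print(o['tool_pos'],o['wrist_force'])
run([2,3,4,5],[.594,-.1427,.1243])
E
```

```text
[ 0.5942 -0.1423  0.124 ] [ 1.6036  0.4131 -1.3215]
2 [[0.004, 0.004, 0.007, 0], [0.008, 0.009, 0.014, 0], [0.011, 0.014, 0.019, 0], [0.015, 0.02, 0.023, 0], [0.018, 0.025, 0.026, 0], [0.021, 0.03, 0.025, 0], [0.024, 0.036, 0.023, 0], [0.027, 0.042, 0.02, 0]]
2 [[0.002, 0.006, -0.003, 0], [0.004, 0.011, -0.006, 0], [0.006, 0.017, -0.01, 0], [0.008, 0.023, -0.013, 0], [0.009, 0.03, -0.017, 0], [0.011, 0.036, -0.02, 0], [0.012, 0.042, -0.02, 0], [0.012, 0.048, -0.02, 0]]
3 [[0.001, 0.006, 0.007, 0], [0.001, 0.013, 0.014, 0], [0.001, 0.019, 0.018, 0], [0.001, 0.025, 0.023, 0], [0.0, 0.032, 0.026, 0], [-0.001, 0.038, 0.025, 0], [-0.002, 0.044, 0.023, 0], [-0.003, 0.05, 0.02, 0]]
3 [[-0.001, 0.006, -0.003, 0], [-0.003, 0.012, -0.006, 0], [-0.005, 0.018, -0.01, 0], [-0.007, 0.024, -0.013, 0], [-0.009, 0.03, -0.017, 0], [-0.012, 0.036, -0.02, 0], [-0.015, 0.041, -0.02, 0], [-0.018, 0.047, -0.02, 0]]
4 [[-0.003, 0.005, 0.007, 0], [-0.007, 0.01, 0.014, 0], [-0.01, 0.015, 0.018, 0], [-0.014, 0.02, 0.023, 0], [-0.018, 0.025, 0.026, 0], [-0.023, 0.03, 0.025, 0], [-0.027, 0.034, 0.023, 0], [-0.032, 0.038, 0.02, 0]]
4 [[-0.005, 0.005, -0.003, 0], [-0.009, 0.008, -0.006, 0], [-0.015, 0.012, -0.01, 0], [-0.02, 0.016, -0.013, 0], [-0.025, 0.019, -0.017, 0], [-0.031, 0.022, -0.02, 0], [-0.036, 0.025, -0.02, 0], [-0.042, 0.027, -0.02, 0]]
5 [[-0.006, 0.003, 0.007, 0], [-0.012, 0.005, 0.014, 0], [-0.018, 0.007, 0.018, 0], [-0.024, 0.009, 0.023, 0], [-0.03, 0.01, 0.026, 0], [-0.036, 0.011, 0.025, 0], [-0.042, 0.012, 0.023, 0], [-0.048, 0.013, 0.02, 0]]
5 [[-0.007, 0.001, -0.003, 0], [-0.013, 0.001, -0.006, 0], [-0.019, 0.001, -0.01, 0], [-0.025, 0.001, -0.013, 0], [-0.032, 0.0, -0.017, 0], [-0.038, -0.001, -0.02, 0], [-0.044, -0.002, -0.02, 0], [-0.05, -0.003, -0.02, 0]]
[ 0.517  -0.0117  0.1243]
```

>>> arm_command:
  targets:
    - [0.004,0.004,0.007,0]
    - [0.008,0.009,0.014,0]
    - [0.011,0.014,0.019,0]
    - [0.015,0.02,0.023,0]
    - [0.018,0.025,0.026,0]
    - [0.021,0.03,0.025,0]
    - [0.024,0.036,0.023,0]
    - [0.027,0.042,0.02,0]

```text
time: 8.13
tool_pos: [0.6076, -0.1214, 0.134]
ee_rot: [3.142, 0.0, 2.92]
wrist_force: [0.1, -0.5, 0.8]
width: 0.0006
finger_force: 0.1
```

>>> arm_command:
  targets:
    - [0.002,0.006,-0.003,0]
    - [0.004,0.011,-0.006,0]
    - [0.006,0.017,-0.01,0]
    - [0.008,0.023,-0.013,0]
    - [0.009,0.03,-0.017,0]
    - [0.011,0.036,-0.02,0]
    - [0.012,0.042,-0.02,0]
    - [0.012,0.048,-0.02,0]

```text
time: 8.8
tool_pos: [0.6136, -0.0971, 0.1239]
ee_rot: [3.141, 0.0, 2.92]
wrist_force: [0.1, 0.3, -0.6]
width: 0.0001
finger_force: 0.0
```

```bash
python3 - <<'E'
from h import *
im=robot.snapshot('scene')[:,:,::-1];c=im[140:260,180:300];c2=robot.snapshot('top')[145:265,260:380,::-1]
cv2.imwrite('pics/s2.png',cv2.resize(np.hstack([c,c2]),(800,400),interpolation=cv2.INTER_CUBIC))
E
```

```text
(no output)
```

View pics/s2.png

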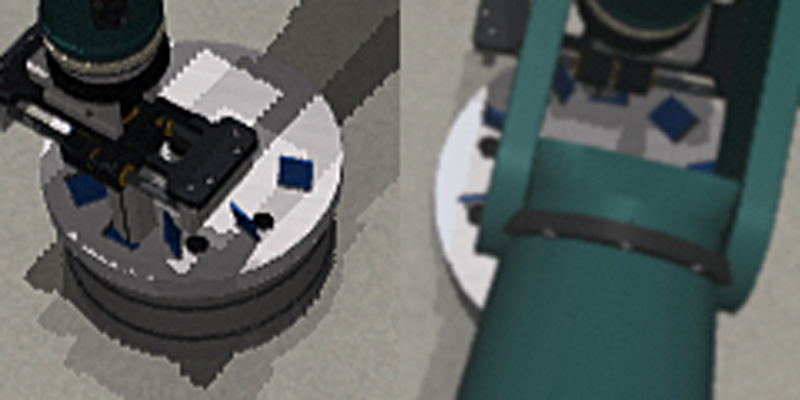

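Flap 1 is flat over its vent, at (85,190) in the left half and (675,118) in the right. Flap 2 is under the finger, flaps 3–5 still stand, and the drum has not moved. I'll carry on.

>>> arm_command:
  targets:
    - [0.001,0.006,0.007,0]
    - [0.001,0.013,0.014,0]
    - [0.001,0.019,0.018,0]
    - [0.001,0.025,0.023,0]
    - [0.0,0.032,0.026,0]
    - [-0.001,0.038,0.025,0]
    - [-0.002,0.044,0.023,0]
    - [-0.003,0.05,0.02,0]

```text
time: 9.57
tool_pos: [0.6119, -0.0723, 0.134]
ee_rot: [3.142, 0.0, 2.92]
wrist_force: [-0.9, -0.2, -0.4]
width: 0.0005
finger_force: 0.1
```

>>> arm_command:
  targets:
    - [-0.001,0.006,-0.003,0]
    - [-0.003,0.012,-0.006,0]
    - [-0.005,0.018,-0.01,0]
    - [-0.007,0.024,-0.013,0]
    - [-0.009,0.03,-0.017,0]
    - [-0.012,0.036,-0.02,0]
    - [-0.015,0.041,-0.02,0]
    - [-0.018,0.047,-0.02,0]

```text
time: 10.23
tool_pos: [0.6026, -0.0487, 0.1239]
ee_rot: [3.141, -0.0, 2.92]
wrist_force: [0.1, 0.9, -0.4]
width: 0.0002
finger_force: 0.0
```

>>> arm_command:
  targets:
    - [-0.003,0.005,0.007,0]
    - [-0.007,0.01,0.014,0]
    - [-0.01,0.015,0.018,0]
    - [-0.014,0.02,0.023,0]
    - [-0.018,0.025,0.026,0]
    - [-0.023,0.03,0.025,0]
    - [-0.027,0.034,0.023,0]
    - [-0.032,0.038,0.02,0]

```text
time: 10.9
tool_pos: [0.5868, -0.03, 0.134]
ee_rot: [3.142, 0.001, 2.92]
wrist_force: [-0.2, 0.3, -0.0]
width: 0.0005
finger_force: 0.3
```

>>> arm_command:
  targets:
    - [-0.005,0.005,-0.003,0]
    - [-0.009,0.008,-0.006,0]
    - [-0.015,0.012,-0.01,0]
    - [-0.02,0.016,-0.013,0]
    - [-0.025,0.019,-0.017,0]
    - [-0.031,0.022,-0.02,0]
    - [-0.036,0.025,-0.02,0]
    - [-0.042,0.027,-0.02,0]

```text
time: 11.57
tool_pos: [0.5654, -0.0163, 0.1238]
ee_rot: [3.141, -0.001, 2.92]
wrist_force: [0.0, -0.0, 0.1]
width: 0.0003
finger_force: 0.0
```

>>> arm_command:
  targets:
    - [-0.006,0.003,0.007,0]
    - [-0.012,0.005,0.014,0]
    - [-0.018,0.007,0.018,0]
    - [-0.024,0.009,0.023,0]
    - [-0.03,0.01,0.026,0]
    - [-0.036,0.011,0.025,0]
    - [-0.042,0.012,0.023,0]
    - [-0.048,0.013,0.02,0]

```text
time: 12.23
tool_pos: [0.5417, -0.0102, 0.134]
ee_rot: [3.142, 0.001, 2.92]
wrist_force: [0.2, -0.3, -0.1]
width: 0.0001
finger_force: 0.3
```

>>> arm_command:
  targets:
    - [-0.007,0.001,-0.003,0]
    - [-0.013,0.001,-0.006,0]
    - [-0.019,0.001,-0.01,0]
    - [-0.025,0.001,-0.013,0]
    - [-0.032,0.0,-0.017,0]
    - [-0.038,-0.001,-0.02,0]
    - [-0.044,-0.002,-0.02,0]
    - [-0.05,-0.003,-0.02,0]

```text
time: 12.9
tool_pos: [0.5163, -0.0117, 0.1239]
ee_rot: [-3.141, -0.001, 2.92]
wrist_force: [1.4, -0.9, -0.4]
width: 0.0006
finger_force: 0.0
```

>>> arm_command:
  targets:
    - [-0.012,-0.001,0,0]
    - [-0.012,-0.001,0.03,0]
    - [-0.012,-0.001,0.09,0]
    - [-0.012,0.02,0.15,0]
    - [-0.02,0.08,0.2,0]
    - [-0.04,0.14,0.22,0]
    - [-0.07,0.2,0.24,0]
    - [-0.1,0.26,0.26,0]

```text
time: 13.57
tool_pos: [0.466, 0.1192, 0.2547]
ee_rot: [3.141, 0.0, 2.919]
wrist_force: [0.9, 0.8, 0.9]
width: 0.0006
finger_force: 0.0
```

>>> arm_command:
  targets:
    - [-0.03,0.06,0,0]
    - [-0.06,0.12,0,0]
    - [-0.1,0.18,0,0]
    - [-0.14,0.24,0,0]
    - [-0.18,0.3,0,0]
    - [-0.22,0.35,0,0]
    - [-0.24,0.38,0,0]
    - [-0.24,0.38,0,0]

```text
time: 14.23
tool_pos: [0.3444, 0.3104, 0.254]
ee_rot: [3.141, -0.001, 2.925]
wrist_force: [0.9, 0.6, 0.1]
width: 0.0006
finger_force: 0.0
```

```bash
python3 - <<'E'
from h import *
im=robot.snapshot('scene')[:,:,::-1];c=im[140:260,180:300];t=robot.snapshot('top')[:,:,::-1];c2=t[145:265,260:380]
cv2.imwrite('pics/t3.png',t);cv2.imwrite('pics/s3.png',cv2.resize(np.hstack([c,c2]),(800,400),interpolation=cv2.INTER_CUBIC))
a=cv2.imread('pics/top0.png')
for n,(x,y,X,Y) in dict(dot=(340,208,360,228),bottle=(405,195,455,240),tray=(190,85,285,140),cup=(125,150,180,195)).items():
    print(n,'dot' if 0 else '',np.abs(a[y:Y,x:X].astype(int)-t[y:Y,x:X]).mean())
for q in(a,t):
    p=q[150:260,265:370];b=max(blobs(p,(22,120,120),(35,255,255)),key=lambda k:k[1]);print(b)
E
```

```text
dot  8.706666666666667
bottle  5.208888888888889
tray  6.8347687400318975
cup  5.82047138047138
(array([84.9, 67.3]), np.int32(39))
(array([84.9, 67.3]), np.int32(39))
```

View pics/s3.png

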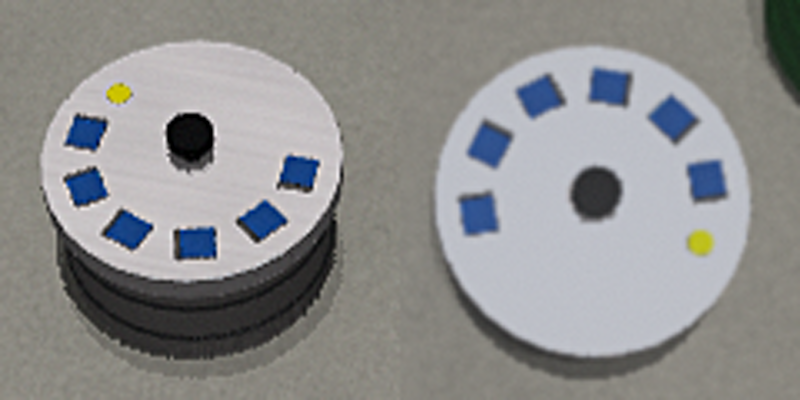

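All six flaps lie flat over their vents. The dot is at exactly the same pixel as before, so the drum has not moved. The arm is clear, so I'm handing in.

```bash
python3 -c "
from bench import robot
print(robot.close_job())"
```

```text
the job is handed in; nothing more can be done
None
```

I closed all six flaps in order, counter-clockwise from the yellow dot, and handed the job in at about 14 s; the final pictures show every flap flat and the drum unmoved.

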